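# Set the dosing nozzle over the open beaker

### The job

The dosing nozzle hangs from a collar on the stand's rod and its wing screw is done up tight. Undo the wing screw about a quarter turn anticlockwise (seen from above), then slide the collar along the rod until the nozzle is centred over the open beaker, not over the capped sample cup. Leave the screw loose, and do not shift the beaker or the cup.

Things in the scene. Friction and masses are not known exactly. Their poses are not given: they have to be found in the camera images.
- stand: Fixed steel stand: a level rod, 12 mm thick, axis 150 mm above the desk, along the stand's y axis (roughly left-right) between posts 380 mm apart (tops at 165 mm, feet 76 mm discs). Origin on the desk below the rod's middle. The collar, 36 mm diameter, 28 mm long, travels 125 mm each way and cannot turn. A tall analyser fills the desk beyond x = 0.62 m, left of y = -0.14 m: keep clear of it.
- wing (a point): Middle of the set screw's wing on top of the collar: a flat upright black tab 44 mm long (its y axis), 9 mm thick (its x axis), reaching 11 mm above and 10 mm below this point; shank and collar follow below. z up, the screw's axis. 191 mm above the desk. The nozzle hangs under the collar directly below this point, tip 104 mm above the desk. It moves with the collar.
- wing_screw (a joint): Turn of the screw, rad: 0 fully tight with the wing along the rod, growing anticlockwise seen from above, stop at 1.75. Starts at 0 to 0.2. The wing does not rise. Up to 0.5 the screw's tip, seated in a dimple in the middle of the rod, locks the collar (about 1 mm of play); past 1.0 it slides with about 1 N and stays where it is left. Turning takes about 0.1 N m; it stays where it is left.
- beaker: Open clear beaker, 66 mm diameter, 83 mm tall, loose on the desk below the rod, left or right of the nozzle; origin at the centre of its underside, z up.
- sample_cup: Sample cup with a blue screw cap, 60 mm diameter, 70 mm tall, loose on the desk below the rod on the nozzle's other side; origin at the centre of its underside, z up. It is not the target.
Mind the look-alikes: they are no part of the job. What is meant by the beaker is not green, and is the smaller of those in its own colour.

How it is judged:
By the outcome, as a careful person would: the job done as asked, in the order asked, and still so for the second after the job is handed in, with the robot touching nothing.
It also fails if it takes over 38 s, if anything falls off the work surface, if the arm or the gripper's body presses on something with over 40 N, if the wrist force passes 120 N, or if a joint passes its speed limit or range.

### The arm

A 7-joint arm with a two-finger parallel gripper is mounted at the origin on a cart in front of the work surface, level with it; the furniture and walls round the work are solid. World frame = base frame: x ahead of the robot, y to its left, z up, the work surface at z = 0. Lengths are in m, angles in rad, forces in N, time in s.
With the tool pointing down it reaches from about 0.35 to 0.9 m from the base axis. Payload 19.9 kg.
Tool frame: the origin (TCP) lies on the front face of the gripper's body, between the roots of the fingers; the fingertips stand 73 mm ahead of it and the grasp point (between the pads) lies 54 mm ahead of it; z points along the fingers, y is the direction in which the jaws open and shut (so a half turn about z gives the same grasp; the last joint's range is limited). The gripper opens to 85 mm and grips with 20 to 120 N. Pads are 22 mm wide; open, the fingers measure 114 mm over their backs; the gripper's body (76 mm by 85 mm) begins 54 mm behind the grasp point. The pads swing forward as they close: fully open they stand 13 mm farther back than shut.
Start: joints at [1.248, 0.417, -0.01, 1.614, 0.005, 1.111, -0.053], TCP at [0.173, -0.601, 0.304] pointing down, gripper open.
Joint ranges: [-2.81, 2.81], [-0.39, 2.02], [-1.27, 1.25], [0.06, 2.57], [-1.19, 4.33], [0.19, 2], [-2.82, 2.82]. Speed limits (rad/s): [1.89, 1.89, 2.39, 2.39, 3.01, 3.01, 3.01].

### API

Orientations are given as a 3x3 rotation matrix whose columns are the frame's x, y, z axes.
In Python, from plant import r gives the robot as it stands. The module is installed in compiled form; this text tells all that it offers.
- The arm moves only by the tool jog_arm, never from a script. Its argument "rows" is a list of rows, each an object with "rot": the turn, a rotation vector about the tool's x, y, z in rad, a list of three; "dp": the shift along the tool's x, y, z in cm, a list of three; "gripper": the closure, from -1 (fully open) to 1 (shut), so that 0 is half open. In form: [{"rot": [wx, wy, wz], "dp": [tx, ty, tz], "gripper": gripper}, ...]. A call has 1 to 10 rows; each row is the pose to reach, as a shift and turn from the pose measured when the call began, along the tool's axes at that moment; what a row does not reach only later rows make up. A row lasts 1/12 s, in which the tool goes at most 41.7 mm and 7.16 degrees, less where a joint would pass 70% of its speed; a pose out of reach is approached as far as the arm can. A call with a gripper value outside its range is refused whole. The fingers move at their own pace and stop on an object; "grip_force" is the grip in N (left out, the last holds). Time passes only in rows, so rows that repeat a pose let the fingers close. It gives the time, the measured TCP pose, the force and the opening at its end, in the units of the state.
- r.observe(): the state, without advancing time (a new reading comes with each control period).
- r.grab_frame(name): name is "side" or "top" or "wrist"; returns a dict with "frame" (480x640x3 uint8, blue, green, red), "z_map" (480x640 float32, m along the optical axis (not along the pixel's ray), 0 where there is no reading), "fov_y" (degrees; the focal length in pixels is half the picture's height over the tangent of half this angle, whatever the lens; pixels are square), "cx", "cy" (the principal point, pixels), "cam_to_world" (4x4, takes a point from camera to world coordinates). Camera axes: x right, y up, looking along -z (the intrinsics and any distortion apply to the point x, -y, -z); pixel columns grow to the right and rows downward; lengths in m; the calibration is good to about 2 mm. A picture is of the moment at which its call begins.
- r.job_done(): hands the job in, once; it reports no verdict.
The state is a dict: "clock": time; "q": joint angles; "qd": joint speeds; "effort": joint torques, N m; "position": TCP position; "orientation": TCP orientation; "force": force on the tool from outside, world axes, zero at the start; "ft_torque": the same for the moment, N m; "gripper_width": finger opening in m.
Only numpy, scipy, OpenCV 4.12 (cv2) and the standard library are available. Lean on these libraries where they do the work, as an engineer would, in place of code of your own. Each camera call takes 0.05 s, during which the arm holds its last target.

## Working session

There is one attempt and no reset: what is moved stays moved. The work goes in short steps, Python scripts to look and compute and a tool call to move; the robot and the scene stay as the last step left them, time stands still between calls to the robot, and variables do not carry over. Pictures are saved under pics/ and viewed, and the job is handed in when it is done.

Besides the shell and the picture viewer there is one more tool, called after ">>>" as a command line: name --argument value ..., lists and objects as JSON in quotes. jog_arm: Moves the arm, as the interface text tells. Its arguments: {"type":"object","properties":{"rows":{"type":"array"},"grip_force":{"type":"number"}},"required":["rows"]}

```bash
mkdir -p pics; cat > h.py <<'E'
import numpy as np,cv2
from plant import r
def grab(n,f=None):
    d=r.grab_frame(n)
    if f: cv2.imwrite(f'pics/{f}.png',d['frame'])
    np.savez(f'/tmp/{f or n}.npz',**d)
    return d
def pts(d):
    z=d['z_map'];h,w=z.shape;f=h/2/np.tan(np.radians(d['fov_y'])/2)
    u,v=np.meshgrid(np.arange(w),np.arange(h))
    P=np.stack([(u-d['cx'])/f*z,-(v-d['cy'])/f*z,-z,np.ones_like(z)],-1)
    return (P@np.array(d['cam_to_world']).T)[...,:3]
E
python3 - <<'E'
from h import *
for n in ['top','side']:
    d=grab(n,n+'0'); print({k:v for k,v in d.items() if k not in('frame','z_map')})
print(r.observe())
E
```

```text
{'fov_y': 45.4932631808346, 'cx': 308.4892567602698, 'cy': 246.5119717288019, 'cam_to_world': array([[ 0.01617295,  0.98970766, -0.14218712,  0.40375877],
       [-0.99970915,  0.01855043,  0.01541108, -0.10367937],
       [ 0.0178901 ,  0.14189653,  0.98971982,  1.01517671],
       [ 0.        ,  0.        ,  0.        ,  1.        ]])}
{'fov_y': 50.06370852346556, 'cx': 317.23668281147053, 'cy': 246.0636444302669, 'cam_to_world': array([[-0.99157421,  0.05976392, -0.11492984,  0.44296559],
       [-0.12931186, -0.40403872,  0.90555572,  0.66532711],
       [ 0.00768345,  0.91278748,  0.40836256,  0.48528981],
       [ 0.        ,  0.        ,  0.        ,  1.        ]])}
{'clock': 0.1, 'q': array([ 1.24850959,  0.4179244 , -0.01030992,  1.61412322,  0.00470886,
        1.11066826, -0.0530157 ]), 'qd': array([-7.63857508e-05, -3.87945842e-03, -8.53540834e-06, -3.58892019e-03,
       -5.11004478e-04,  7.79770765e-04,  7.42556261e-04]), 'effort': array([ 6.07720613e-04, -8.65820861e+01,  6.79950435e-01, -4.35634983e+01,
        1.91312033e-02,  4.97553527e-03, -2.11186085e-05]), 'position': array([ 0.17313043, -0.60030261,  0.30331254]), 'orientation': array([[ 9.60836984e-01,  2.77113944e-01, -3.90786803e-04],
       [ 2.77114205e-01, -9.60836438e-01,  1.02786735e-03],
       [-9.06458242e-05, -1.09590554e-03, -9.99999395e-01]]), 'force': array([-0.56059808, -1.02259886, -0.23039444]), 'ft_torque': array([ 0.01840606,  0.02025845, -0.01672158]), 'gripper_width': 0.08535013558925289}
```

View pics/top0.png

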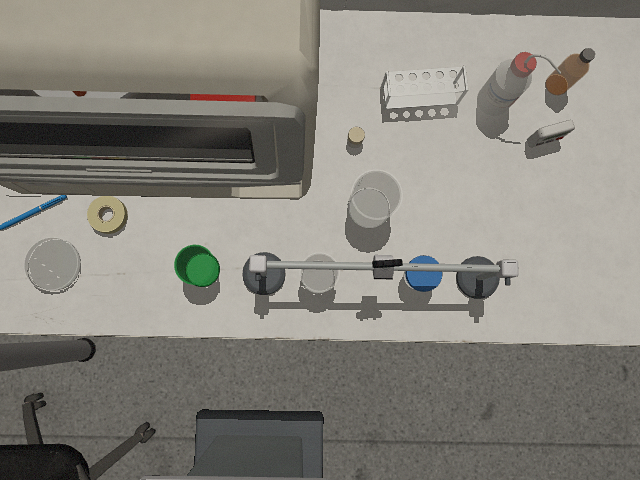

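View pics/side0.png

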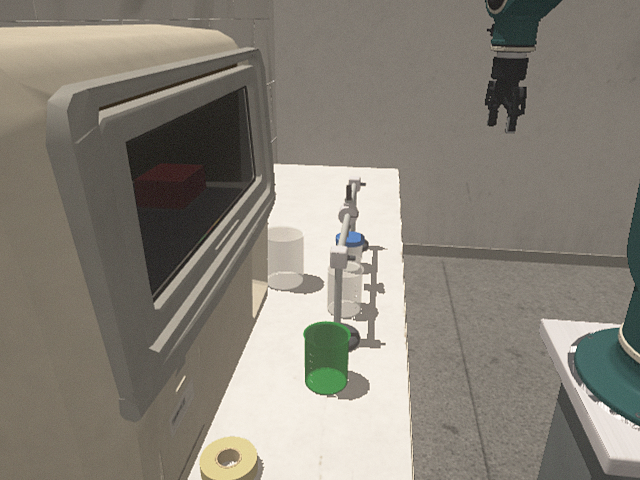

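Candidates for the beaker are: green (197,266), a large clear one off the rod (372,205), a clear one under the rod (319,273), and a flat dish (53,265). The one at (319,273) fits, since it is clear, the smaller of its colour and below the rod. The blue cap (423,273) is the cup. Next I'll confirm this in a crop and measure.

```bash
python3 - <<'E'
from h import *
d=dict(np.load('/tmp/top0.npz')); P=pts(d)
cv2.imwrite('pics/crop0.png',cv2.resize(d['frame'][160:340,230:530],None,fx=2.6,fy=2.6,interpolation=cv2.INTER_CUBIC))
# by height bands in area
A=P[160:340,230:530].reshape(-1,3);uv=np.stack(np.meshgrid(np.arange(230,530),np.arange(160,340)),-1).reshape(-1,2)
B=d['frame'][160:340,230:530].reshape(-1,3).astype(int)
def show(n,m):
    if m.sum(): print(n,m.sum(),'mean',A[m].mean(0).round(4),'med',np.median(A[m],0).round(4),'min',A[m].min(0).round(4),'max',A[m].max(0).round(4),'uv',uv[m].min(0),uv[m].max(0))
dark=B.max(1)<50
show('wing',dark&(A[:,2]>.17))
blue=(B[:,0]>B[:,2]+60); show('blue',blue&(A[:,2]>.05)&(A[:,2]<.09))
m=(A[:,2]>.14)&(A[:,2]<.165); show('rod',m)
for lo,hi in ((290,340),(345,402)):
  s=(uv[:,0]>lo)&(uv[:,0]<hi)
  show('clear',s&(A[:,2]>.01)&(A[:,2]<.1)&~blue)
# rod line
q=A[m&(uv[:,0]>275)&(uv[:,0]<490)&((uv[:,0]<365)|(uv[:,0]>410))]
k=np.polyfit(q[:,1],q[:,0],1);print('rod x=',k, len(q))
np.set_printoptions(linewidth=250,precision=3,suppress=True)
for v in range(252,296,3): print(v,P[v,296:344:4,2])
E
```

```text
wing 241 mean [ 0.5186 -0.1924  0.2247] med [ 0.4998 -0.2245  0.2004] min [ 0.4038 -0.2504  0.1849] max [ 0.6258 -0.0076  1.0152] uv [230 160] [481 296]
blue 623 mean [ 0.498  -0.311   0.0704] med [ 0.4947 -0.311   0.0705] min [ 0.4782 -0.3399  0.0634] max [ 0.5275 -0.282   0.0746] uv [407 256] [441 285]
rod 2441 mean [ 0.4998 -0.2285  0.1562] med [ 0.4986 -0.2244  0.1554] min [ 0.4752 -0.4343  0.1403] max [ 0.6447 -0.0277  0.165 ] uv [249 172] [518 284]
clear 640 mean [ 0.5484 -0.1248  0.0641] med [ 0.5238 -0.1212  0.0639] min [ 0.4632 -0.169   0.0101] max [ 0.6546 -0.087   0.0997] uv [291 178] [339 293]
clear 1139 mean [ 0.6274 -0.2298  0.0557] med [ 0.6367 -0.2304  0.0565] min [ 0.5825 -0.2655  0.01  ] max [ 0.6617 -0.1874  0.1   ] uv [348 173] [398 228]
rod x= [0.03105418 0.50946591] 1347
252 [-0.001 -0.003  0.003  0.005  0.001  0.002  0.081 -0.003  0.001  0.002 -0.    -0.002]
255 [ 0.004  0.     0.003  0.001  0.083  0.075  0.072  0.078  0.082 -0.002  0.002  0.004]
258 [ 0.    -0.001 -0.001  0.08   0.048  0.03   0.031  0.045  0.065  0.083  0.002  0.002]
261 [0.153 0.151 0.153 0.1
[... 317 characters left out ...]
 0.003  0.001  0.001  0.003  0.006  0.002 -0.     0.001  0.057  0.001]
276 [-0.002  0.085 -0.     0.001  0.002  0.003  0.002  0.005  0.002  0.002  0.061 -0.   ]
279 [-0.002 -0.001  0.002  0.001  0.002  0.002  0.005 -0.001  0.     0.002  0.08   0.002]
282 [-0.    -0.002  0.077  0.003  0.001  0.002  0.002  0.     0.005  0.002  0.08   0.002]
285 [-0.003  0.002  0.082  0.004 -0.002 -0.001 -0.001  0.002 -0.     0.083 -0.002  0.   ]
288 [-0.    -0.    -0.     0.084 -0.001  0.005  0.003  0.001  0.079 -0.003 -0.001 -0.002]
291 [-0.001  0.004 -0.     0.001  0.049  0.086  0.082  0.085 -0.002  0.001  0.001 -0.001]
294 [ 0.    -0.002 -0.001  0.002  0.001  0.003 -0.     0.    -0.003 -0.002  0.001  0.002]
```

View pics/crop0.png

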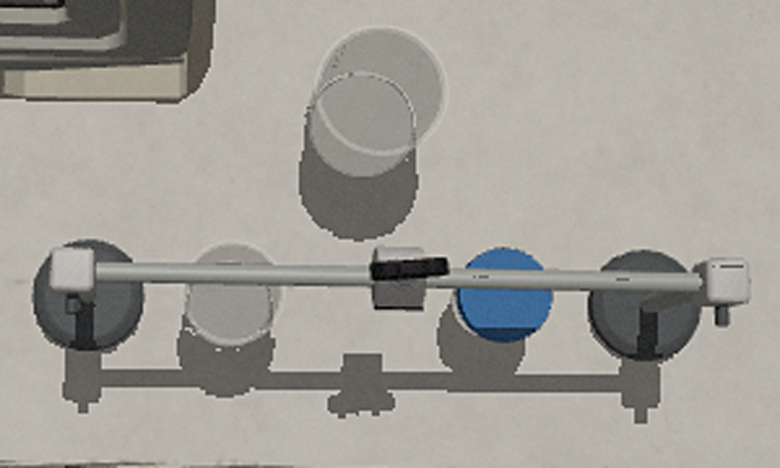

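The crop confirms it: the clear beaker is at (230,293) in the crop, under the rod to the left of the wing (410,268), with the blue cap on the right at (504,293). The larger clear one stands behind the rod. Now precise fits.

```bash
python3 - <<'E'
from h import *
from scipy.optimize import least_squares
np.set_printoptions(linewidth=200,precision=4,suppress=True)
for n in ('top0','side0'):
    d=dict(np.load(f'/tmp/{n}.npz')); P=pts(d); F=d['frame'].astype(int)
    A=P.reshape(-1,3);B=F.reshape(-1,3)
    # beaker shell points
    m=(A[:,0]>.44)&(A[:,0]<.56)&(A[:,1]>-.18)&(A[:,1]<-.08)&(A[:,2]>.03 if n=='side0' else A[:,2]>.072)&(A[:,2]<.095)
    q=A[m]
    f=least_squares(lambda p:np.hypot(q[:,0]-p[0],q[:,1]-p[1])-.033,[.5,-.13],loss='soft_l1',f_scale=.002)
    print(n,'beaker',len(q),f.x,np.abs(f.fun).mean())
    m=(A[:,0]>.4)&(A[:,0]<.6)&(A[:,1]>-.3)&(A[:,1]<-.15)&(A[:,2]>.182)&(A[:,2]<.22)&(B.max(1)<70)
    q=A[m];c=(q.min(0)+q.max(0))/2
    t=q[q[:,2]>.195] if n=='top0' else q
    X=t[:,:2]-t[:,:2].mean(0);w,V=np.linalg.eigh(X.T@X/len(X))
    print('wing',len(q),'ctr',c,'mean',t.mean(0),'ext',np.ptp(q,0),'dir',V[:,1],np.sqrt(w*12))
    m=(A[:,0]>.4)&(A[:,0]<.6)&(A[:,1]>-.29)&(A[:,1]<-.17)&(A[:,2]>.15)&(A[:,2]<.172)&(np.abs(A[:,0]-.5)<.03)
    # collar: top view points z>.162
    q=A[m&(A[:,2]>.1605)]; 
    if len(q): print('collar y',np.percentile(q[:,1],[1,10,50,90,99]),len(q))
    m=(A[:,0]>.4)&(A[:,0]<.6)&(A[:,1]>-.39)&(A[:,1]<-.07)&(A[:,2]>.152)&(A[:,2]<.159)&((A[:,1]<-.26)|(A[:,1]>-.19))
    q=A[m]; k=np.polyfit(q[:,1],q[:,0],1,w=None); print('rod',k,len(q),np.std(q[:,0]-np.polyval(k,q[:,1])))
    m=(A[:,0]>.45)&(A[:,0]<.56)&(A[:,2]>.158)&(A[:,2]<.175)
    for s in (A[:,1]<-.38)&(A[:,1]>-.5),(A[:,1]>-.1)&(A[:,1]<.05):
        q=A[m&s]
        if len(q):print('post',len(q),(q.min(0)+q.max(0))/2,np.ptp(q,0))
E
```

```text
top0 beaker 248 [ 0.4957 -0.1361] 0.0019432135667250602
wing 206 ctr [ 0.4995 -0.2303  0.1937] mean [ 0.4994 -0.2299  0.2   ] ext [0.0117 0.043  0.0222] dir [-0.0872  0.9962] [0.0089 0.042 ]
collar y [-0.244  -0.2414 -0.2292 -0.2186 -0.2169] 184
rod [0.0007 0.4997] 1139 0.003165767035580771
post 296 [ 0.4992 -0.4087  0.1633] [0.0245 0.0511 0.0103]
post 313 [ 0.4995 -0.0632  0.1633] [0.0257 0.071  0.0105]
side0 beaker 1046 [ 0.4969 -0.1375] 0.0020397073520293358
wing 31 ctr [ 0.4996 -0.2244  0.1941] mean [ 0.4996 -0.2165  0.1967] ext [0.0082 0.0367 0.0165] dir [-0.1002  0.995 ] [0.008  0.0376]
collar y [-0.2414 -0.2325 -0.2206 -0.2156 -0.2135] 106
rod [0.0051 0.4997] 229 0.0030815397553705815
post 68 [ 0.4996 -0.4164  0.162 ] [0.0244 0.0237 0.0077]
post 180 [ 0.4992 -0.0382  0.1625] [0.0256 0.0251 0.0083]
```

```bash
cat >> h.py <<'E'
def go(p,yang):
    """p world target TCP, yang = world angle of tool y; tool down"""
    from scipy.spatial.transform import Rotation as Ro
    o=r.observe();R=np.array(o['orientation'])
    y=np.array([np.cos(yang),np.sin(yang),0]);z=np.array([0,0,-1.]);x=np.cross(y,z)
    T=np.stack([x,y,z],1)
    print('clock',o['clock'],'rot',Ro.from_matrix(R.T@T).as_rotvec().round(3),'dp cm',(R.T@(np.array(p)-o['position'])*100).round(2), 'q7',o['q'][6].round(2))
E
python3 -c "
from h import *
go([.4995,-.2295,.30],.09)"
```

```text
clock 0.1 rot [-1.00e-03 -1.00e-03 -1.38e+00] dp cm [ 41.63 -26.58   0.36] q7 -0.05
```

>>> jog_arm --rows '[{"rot":[0,0,-1.38],"dp":[41.6,-26.6,0.3],"gripper":-1},{"rot":[0,0,-1.38],"dp":[41.6,-26.6,0.3],"gripper":-1},{"rot":[0,0,-1.38],"dp":[41.6,-26.6,0.3],"gripper":-1},{"rot":[0,0,-1.38],"dp":[41.6,-26.6,0.3],"gripper":-1},{"rot":[0,0,-1.38],"dp":[41.6,-26.6,0.3],"gripper":-1},{"rot":[0,0,-1.38],"dp":[41.6,-26.6,0.3],"gripper":-1},{"rot":[0,0,-1.38],"dp":[41.6,-26.6,0.3],"gripper":-1},{"rot":[0,0,-1.38],"dp":[41.6,-26.6,0.3],"gripper":-1},{"rot":[0,0,-1.38],"dp":[41.6,-26.6,0.3],"gripper":-1},{"rot":[0,0,-1.38],"dp":[41.6,-26.6,0.3],"gripper":-1}]'

```text
clock: 0.93
position: [0.449, -0.2856, 0.3011]
orientation: [[0.034, 0.999, -0.0], [0.999, -0.034, 0.001], [0.001, -0.0, -1.0]]
force: [-0.3, -1.0, -0.2]
gripper_width: 0.0852
```

```bash
python3 -c "
from h import *
go([.4995,-.2295,.30],.09);print(r.observe()['position'])"
```

```text
clock 0.9333 rot [-0.    -0.001 -0.124] dp cm [5.78 4.85 0.12] q7 0.36
[ 0.44901427 -0.28563723  0.30112598]
```

>>> jog_arm --rows '[{"rot":[0,0,-0.124],"dp":[5.8,4.85,0],"gripper":-1},{"rot":[0,0,-0.124],"dp":[5.8,4.85,0],"gripper":-1},{"rot":[0,0,-0.124],"dp":[5.8,4.85,0],"gripper":-1},{"rot":[0,0,-0.124],"dp":[5.8,4.85,0],"gripper":-1},{"rot":[0,0,-0.124],"dp":[5.8,4.85,0],"gripper":-1}]'

```text
clock: 1.35
position: [0.4991, -0.2297, 0.3008]
orientation: [[-0.089, 0.996, -0.001], [0.996, 0.089, 0.001], [0.001, -0.001, -1.0]]
force: [-0.6, 0.4, 0.6]
gripper_width: 0.0854
```

```bash
python3 - <<'E'
from h import *
d=grab('wrist','w1');P=pts(d);A=P.reshape(-1,3);B=d['frame'].reshape(-1,3).astype(int)
m=(abs(A[:,0]-.5)<.05)&(abs(A[:,1]+.23)<.05)&(A[:,2]>.197)&(A[:,2]<.207)&(B.max(1)<90)
q=A[m];print(len(q))
if len(q):
    c,s,a=cv2.minAreaRect((q[:,:2]*1000).astype(np.float32));print(c,s,a,q[:,2].mean(),q.mean(0))
    X=q[:,:2]-q[:,:2].mean(0);w,V=np.linalg.eigh(X.T@X);print(V[:,1])
m=(abs(A[:,0]-.5)<.03)&(A[:,2]>.15)&(A[:,2]<.159)&(abs(A[:,1]+.23)>.03)&(abs(A[:,1]+.23)<.12)
q=A[m]
if len(q)>10:print('rod',np.polyfit(q[:,1]+.23,q[:,0],1),len(q),q[:,1].min(),q[:,1].max())
go([.4995,-.2295,.249],.09)
E
```

```text
1675
(502.4558410644531, -230.3925323486328) (8.752910614013672, 41.08961486816406) 5.788466930389404 0.19953571632324574 [ 0.50237386 -0.22920533  0.19953572]
[-0.09919745  0.99506777]
rod [-0.00230062  0.50242895] 6553 -0.34406029930729015 -0.11001133345473674
clock 1.4 rot [-0.001 -0.001 -0.002] dp cm [0.06 0.08 5.19] q7 0.32
```

View pics/w1.png

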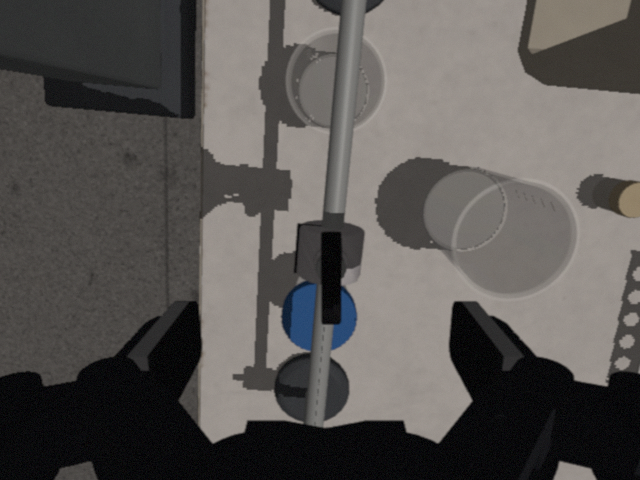

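The wrist view shows the wing (331,278) midway between the fingers (200, 452), and nothing is in the way of going straight down. The top view puts it at x=0.4995 and the wrist view at 0.502, so I'll use 0.501.

>>> jog_arm --rows '[{"rot":[0,0,-0.01],"dp":[0.05,0.2,3],"gripper":-1},{"rot":[0,0,-0.01],"dp":[0.05,0.2,5.2],"gripper":-0.5},{"rot":[0,0,-0.01],"dp":[0.05,0.2,5.2],"gripper":0},{"rot":[0,0,-0.01],"dp":[0.05,0.2,5.2],"gripper":0.5},{"rot":[0,0,-0.01],"dp":[0.05,0.2,5.2],"gripper":0.6},{"rot":[0,0,-0.01],"dp":[0.05,0.2,5.2],"gripper":0.6}]' --grip_force 30

```text
clock: 1.9
position: [0.501, -0.2301, 0.2504]
orientation: [[-0.098, 0.995, 0.001], [0.995, 0.098, -0.0], [-0.0, 0.001, -1.0]]
force: [0.1, 0.0, 0.1]
gripper_width: 0.0252
```

```bash
python3 - <<'E'
from h import *
d=grab('wrist','w2');grab('side','s2')
a=cv2.imread('pics/s2.png')[140:300,260:440]
cv2.imwrite('pics/s2c.png',cv2.resize(a,None,fx=3.5,fy=3.5))
E
```

```text
(no output)
```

View pics/w2.png

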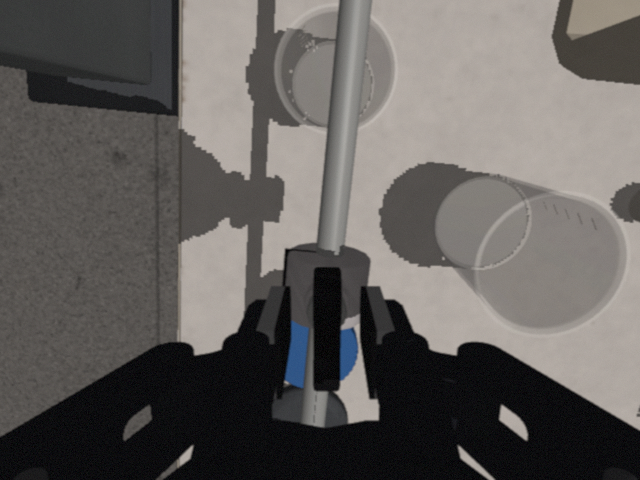

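View pics/s2c.png

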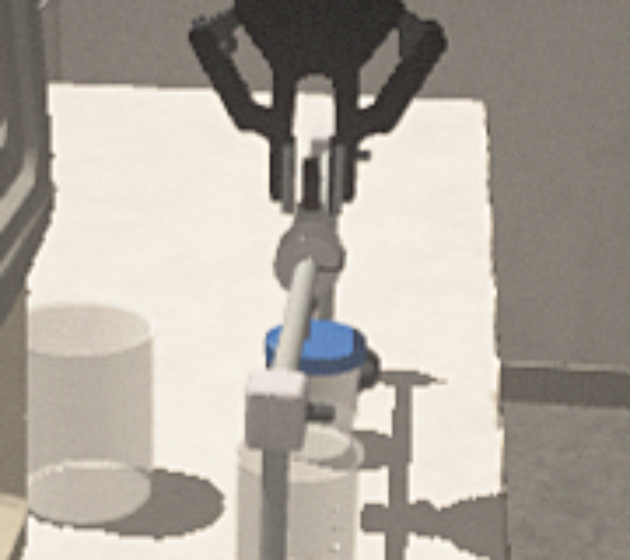

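The wing (326,330 in the wrist view) is centred between the pads (287–364), and the fingertips are clear of the collar. Closing now.

>>> jog_arm --rows '[{"rot":[0,0,0],"dp":[0,0,0.1],"gripper":1},{"rot":[0,0,0],"dp":[0,0,0.1],"gripper":1},{"rot":[0,0,0],"dp":[0,0,0.1],"gripper":1},{"rot":[0,0,0],"dp":[0,0,0.1],"gripper":1}]' --grip_force 30

```text
clock: 2.33
position: [0.5015, -0.2299, 0.25]
orientation: [[-0.098, 0.995, 0.002], [0.995, 0.098, -0.001], [-0.001, 0.002, -1.0]]
force: [-0.8, 0.0, 8.4]
gripper_width: 0.0123
```

>>> jog_arm --rows '[{"rot":[0,0,0],"dp":[0,0,0],"gripper":1},{"rot":[0,0,0],"dp":[0,0,0],"gripper":1}]'

```text
clock: 2.5
position: [0.5014, -0.2299, 0.2501]
orientation: [[-0.098, 0.995, 0.002], [0.995, 0.098, -0.001], [-0.001, 0.002, -1.0]]
force: [0.1, 0.2, 1.8]
gripper_width: 0.0119
```

>>> jog_arm --rows '[{"rot":[0,0,-0.1],"dp":[0,0,0],"gripper":1},{"rot":[0,0,-0.2],"dp":[0,0,0],"gripper":1},{"rot":[0,0,-0.3],"dp":[0,0,0],"gripper":1},{"rot":[0,0,-0.4],"dp":[0,0,0],"gripper":1},{"rot":[0,0,-0.4],"dp":[0,0,0],"gripper":1}]'

```text
clock: 2.92
position: [0.5012, -0.2301, 0.2501]
orientation: [[-0.482, 0.876, 0.001], [0.876, 0.482, -0.001], [-0.002, 0.001, -1.0]]
force: [-3.8, 1.4, 2.7]
gripper_width: 0.0118
```

```bash
python3 - <<'E'
from h import *
grab('wrist','w3');print(r.observe()['ft_torque'])
E
```

```text
[ 0.14835749  0.56667407 -0.07688845]
```

View pics/w3.png

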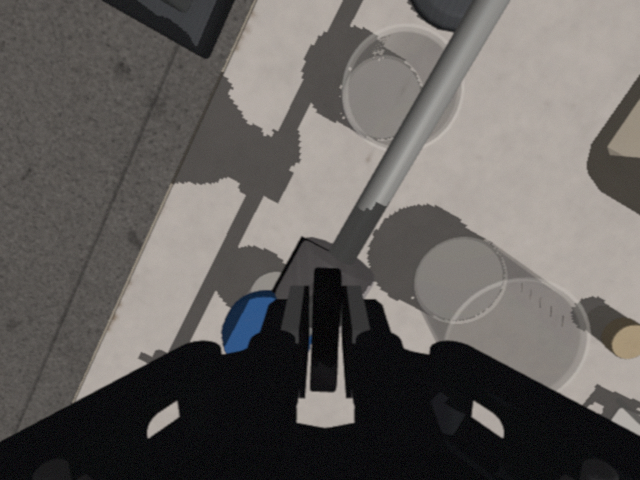

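The wing (326,330) has turned with the gripper to about 0.5 rad. Continuing.

>>> jog_arm --rows '[{"rot":[0,0,-0.11],"dp":[0,0,0],"gripper":1},{"rot":[0,0,-0.22],"dp":[0,0,0],"gripper":1},{"rot":[0,0,-0.33],"dp":[0,0,0],"gripper":1},{"rot":[0,0,-0.44],"dp":[0,0,0],"gripper":1},{"rot":[0,0,-0.55],"dp":[0,0,0],"gripper":1},{"rot":[0,0,-0.66],"dp":[0,0,0],"gripper":1},{"rot":[0,0,-0.77],"dp":[0,0,0],"gripper":1},{"rot":[0,0,-0.88],"dp":[0,0,0],"gripper":1},{"rot":[0,0,-0.99],"dp":[0,0,0],"gripper":1},{"rot":[0,0,-1.08],"dp":[0,0,0],"gripper":1}]'

```text
clock: 3.8
position: [0.5008, -0.2304, 0.2501]
orientation: [[-1.0, -0.007, 0.001], [-0.007, 1.0, -0.001], [-0.001, -0.001, -1.0]]
force: [-4.8, -1.5, 2.6]
gripper_width: 0.0124
```

```bash
python3 - <<'E'
from h import *
grab('wrist','w4');o=r.observe();print(o['ft_torque'],o['force'],o['q'])
go([.5012,-.137,.25],1.6)
E
```

```text
[-0.16779198  0.96391249 -0.10806003] [-3.40285437 -1.85793825  3.9921105 ] [ 0.98088273  0.44754351 -0.76506024  1.83290751  0.3640923   1.00549622
  1.64985697]
clock 3.85 rot [-0.001  0.001 -0.016] dp cm [-0.16  9.34 -0.  ] q7 1.65
```

View pics/w4.png

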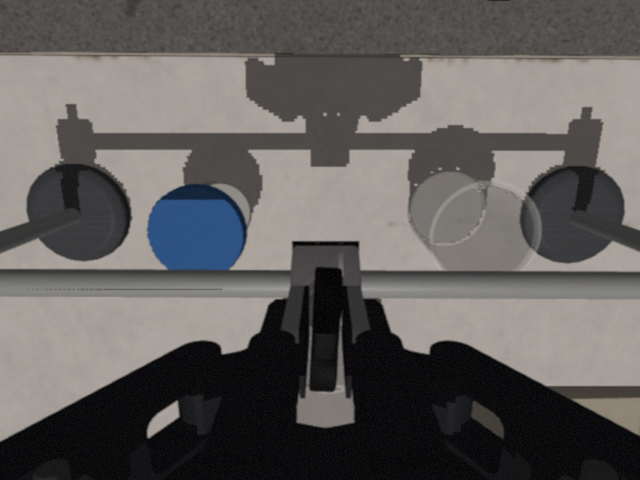

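The wing stands across the rod at (326,325), lagging the jaws by about 0.05 rad. I'll add a small extra turn, then slide towards the beaker, which is on the right in this view at (485,230).

>>> jog_arm --rows '[{"rot":[0,0,-0.06],"dp":[0,0,0],"gripper":1},{"rot":[0,0,-0.06],"dp":[0,1,0],"gripper":1},{"rot":[0,0,-0.06],"dp":[0,2.5,0],"gripper":1},{"rot":[0,0,-0.06],"dp":[0,4,0],"gripper":1},{"rot":[0,0,-0.06],"dp":[-0.05,5.5,0],"gripper":1},{"rot":[0,0,-0.06],"dp":[-0.05,7,0],"gripper":1},{"rot":[0,0,-0.06],"dp":[-0.05,8.3,0],"gripper":1},{"rot":[0,0,-0.06],"dp":[-0.05,9.3,0],"gripper":1},{"rot":[0,0,-0.06],"dp":[-0.05,9.3,0],"gripper":1}]'

```text
clock: 4.6
position: [0.5003, -0.1345, 0.2502]
orientation: [[-0.997, -0.075, 0.001], [-0.075, 0.997, -0.001], [-0.001, -0.001, -1.0]]
force: [2.4, 1.7, 1.4]
gripper_width: 0.0119
```

```bash
python3 - <<'E'
from h import *
grab('wrist','w5');grab('side','s5');grab('top','t5');o=r.observe();print(o['ft_torque'],o['force'],o['position'])
a=cv2.imread('pics/s5.png')[140:340,240:440];b=cv2.imread('pics/w5.png')
cv2.imwrite('pics/c5.png',np.hstack([cv2.resize(a,(400,400)),cv2.resize(b[80:480,100:500],(400,400))]))
E
```

```text
[ 0.24735879 -0.2846259  -0.04326556] [1.61592295 1.7823624  3.83797684] [ 0.50035639 -0.13752707  0.25009399]
```

View pics/c5.png

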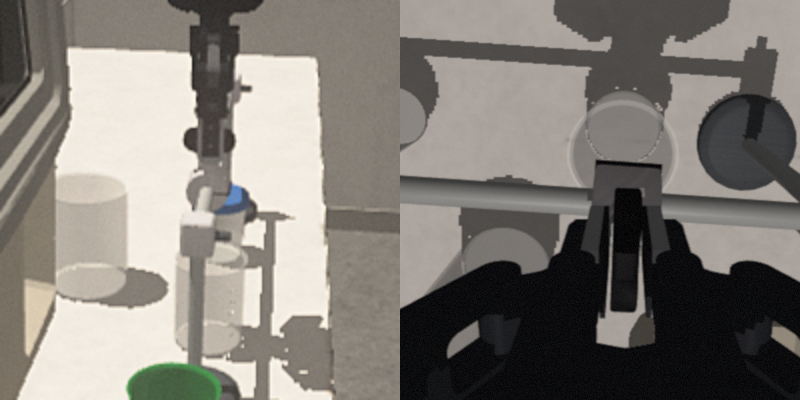

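The collar is over the beaker: (628,180) against the rim at (622,145) in the right half. Now I'll release, rise and re-measure.

>>> jog_arm --rows '[{"rot":[0,0,0],"dp":[0,0,0],"gripper":0.6},{"rot":[0,0,0],"dp":[0,0,0],"gripper":0.5},{"rot":[0,0,0],"dp":[0,0,0],"gripper":0.5},{"rot":[0,0,0],"dp":[0,0,-2],"gripper":0.5},{"rot":[0,0,0],"dp":[0,0,-5],"gripper":0.5},{"rot":[0,0,0],"dp":[-0.5,-4,-7],"gripper":0.5},{"rot":[0,0,0],"dp":[-0.5,-8,-7],"gripper":0.5},{"rot":[0,0,0],"dp":[-0.5,-12,-7],"gripper":0.5},{"rot":[0,0,0],"dp":[-0.5,-16,-7],"gripper":0.5},{"rot":[0,0,0],"dp":[-0.5,-20,-7],"gripper":0.5}]'

```text
clock: 5.58
position: [0.519, -0.3391, 0.3202]
orientation: [[-0.997, -0.071, 0.0], [-0.071, 0.997, -0.002], [-0.0, -0.002, -1.0]]
force: [0.7, 0.9, 0.1]
gripper_width: 0.0212
```

```bash
cat > meas.py <<'E'
from h import *
import sys
from scipy.optimize import least_squares
np.set_printoptions(linewidth=200,precision=4,suppress=True)
t=sys.argv[1]
for n in ('top','side'):
    d=grab(n,n+t); P=pts(d); F=d['frame'].astype(int)
    A=P.reshape(-1,3);B=F.reshape(-1,3)
    m=(A[:,0]>.44)&(A[:,0]<.56)&(A[:,1]>-.18)&(A[:,1]<-.08)&(A[:,2]>.03 if n=='side' else A[:,2]>.072)&(A[:,2]<.095)
    q=A[m]
    f=least_squares(lambda p:np.hypot(q[:,0]-p[0],q[:,1]-p[1])-.033,[.5,-.13],loss='soft_l1',f_scale=.002)
    print(n,'beaker',len(q),f.x,np.abs(f.fun).mean())
    m=(A[:,0]>.4)&(A[:,0]<.6)&(A[:,1]>-.2)&(A[:,1]<-.08)&(A[:,2]>.182)&(A[:,2]<.22)&(B.max(1)<70)
    q=A[m];print('wing',len(q),'ctr',(q.min(0)+q.max(0))/2,q.mean(0),'ext',np.ptp(q,0))
    X=q[:,:2]-q[:,:2].mean(0);w,V=np.linalg.eigh(X.T@X);print(V[:,1])
    m=(A[:,0]>.47)&(A[:,0]<.53)&(A[:,1]>-.2)&(A[:,1]<-.08)&(A[:,2]>.1605)&(A[:,2]<.172)
    q=A[m]; print('collar y',np.percentile(q[:,1],[1,10,50,90,99]),len(q))
    m=(A[:,0]>.45)&(A[:,0]<.55)&(A[:,1]<-.26)&(A[:,1]>-.36)&(A[:,2]>.06)&(A[:,2]<.08)&(B[:,0]>B[:,2]+60)
    q=A[m];print('cup',q.min(0),q.max(0))
E
python3 meas.py 6
```

```text
top beaker 195 [ 0.4971 -0.1366] 0.0016741041830781718
wing 188 ctr [ 0.4998 -0.1376  0.1968] [ 0.4978 -0.1372  0.1997] ext [0.0436 0.0093 0.0154]
[-0.9994 -0.0353]
collar y [-0.1513 -0.1497 -0.1318 -0.1255 -0.124 ] 192
cup [ 0.4705 -0.34    0.0653] [ 0.5274 -0.2823  0.0765]
side beaker 1048 [ 0.497  -0.1376] 0.002042765082390856
wing 72 ctr [ 0.5004 -0.1351  0.1937] [ 0.5019 -0.1338  0.194 ] ext [0.0399 0.0099 0.0191]
[-0.999  -0.0447]
collar y [-0.1495 -0.14   -0.1281 -0.1228 -0.1211] 136
cup [ 0.4776 -0.3386  0.0693] [ 0.4916 -0.2833  0.0723]
```

```bash
python3 -c "
import cv2;a=cv2.imread('pics/top6.png');cv2.imwrite('pics/t6c.png',cv2.resize(a[160:340,230:530],None,fx=2.6,fy=2.6,interpolation=2))"
```

```text
(no output)
```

View pics/t6c.png

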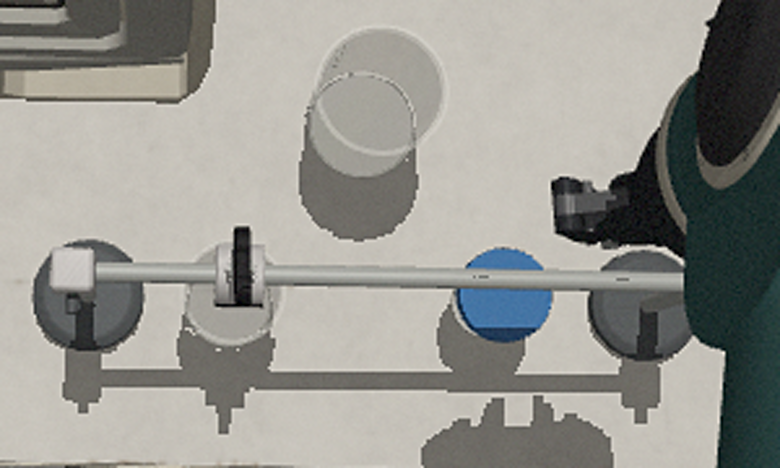

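The view shows the collar and the crosswise wing (242,268) centred over the beaker (230,293). The offset is perspective; in metres y agrees to about 1 mm. The cup hasn't moved and the gripper is clear.

```bash
python3 -c "
from h import *
o=r.observe();print(o['clock'],o['force']);print(r.job_done())"
```

```text
5.6833 [-0.29014824  1.65903505 -1.06066103]
the job is handed in; nothing more can be done
None
```

I turned the wing screw anticlockwise from about 0.09 to about 1.6 rad, close to a quarter turn. I then slid the collar 92 mm along the rod to the clear beaker, let go, backed the arm away and handed the job in at 5.7 s.

**Final checks**
- **Nozzle:** the top camera puts the wing, which sits directly above the nozzle, at y = -0.1376. The beaker is at y = -0.1366 (top) and -0.1376 (side), so the nozzle is centred to about 1 mm along the rod.
- **Across the rod:** the beaker's centre is about 3 mm off the rod's line. Sliding the collar cannot change that.
- **Beaker and cup:** neither moved beyond the measurement noise of 1–2 mm.
- **Screw and gripper:** the screw is left loose and the gripper is touching nothing.

**Disagreements**
- **Wing's x before the grasp:** the wrist camera read about 3 mm more than the top camera, so I used a value in between.
- **Wing's y at the end:** the side camera, which sees only part of the wing, gave -0.135, about 2.5 mm from the top view.
- **Grip width:** the gripper read 12 mm on the 9 mm wing, but the pictures show the wing turned with it.

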